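# Pop a bee ornament out of its dispenser and trap it on the slide

## Robot

A 6-joint arm with a two-finger parallel gripper is mounted at the origin on the work surface. World frame = base frame: x ahead of the robot, y to its left, z up, the work surface at z = 0. Lengths are in m, angles in rad, forces in N, time in s.
With the tool pointing down it reaches from about 0.35 to 0.975 m from the base axis. Payload 4.9 kg.
Tool frame: the origin (TCP) lies on the mounting face of the last link; the fingertips stand 173 mm ahead of it and the grasp point (between the pads) lies 155 mm ahead of it; z points along the fingers, y is the direction in which the jaws open and shut (so a half turn about z gives the same grasp; the last joint's range is limited). The gripper opens to 85 mm and grips with 20 to 120 N. Pads are 22 mm wide; open, the fingers measure 114 mm over their backs; the gripper's body (76 mm by 85 mm) begins 54 mm behind the grasp point. The pads swing forward as they close: fully open they stand 13 mm farther back than shut.
Start: joints at [-1.3, 0.053, 1.613, -0, 1.476, -0.119], TCP at [0.237, -0.578, 0.405] pointing down, gripper open.
Joint ranges: [-3.01, 3.01], [-1.01, 2.22], [0.06, 2.58], [-1.02, 4.17], [0.09, 2.62], [-3.14, 3.14]. Speed limits (rad/s): [2.57, 2.57, 3.14, 3.14, 3.14, 3.14].

## Interface

Orientations are given as a unit quaternion [w, x, y, z].
In Python, from plant import manip gives the robot as it stands.
- The arm moves only by the tool play_rows, never from a script. Its argument "increments" is a list of rows, each an object with "offset": the shift along the tool's x, y, z in mm, a list of three; "twist": the turn about the tool's z in rad; "grip": the opening, from 0 (shut) to 1 (fully open). In form: [{"offset": [dx, dy, dz], "twist": twist, "grip": grip}, ...]. A call has 1 to 5 rows; each row is the pose to reach, as a shift and turn from the pose commanded when the call began, along the tool's axes at that moment; what a row does not reach only later rows make up. A row lasts 1/12 s, in which the tool goes at most 41.7 mm and 7.16 degrees, less where a joint would pass 70% of its speed; a pose out of reach is approached as far as the arm can. A call with a gripper value outside its range is refused whole. The fingers move at their own pace and stop on an object; the grip force is fixed at half the most. Time passes only in rows, so rows that repeat a pose let the fingers close. It gives the time, the measured TCP pose, the force and the opening at its end, in the units of the state.
- manip.state(): the state, without advancing time (a new reading comes with each control period).
- manip.grab_frame(name): name is "scene" or "side" or "wrist"; returns the picture (400x640x3 uint8, blue, green, red); there is no depth.
- manip.get_calibration(name): a dict with "fx", "fy", "cx", "cy" (pixels), "T" (4x4, takes a point from camera to world coordinates). Camera axes: x right, y down, z forward; pixel columns grow to the right and rows downward; lengths in m; the calibration is good to about 2 mm. A picture is of the moment at which its call begins: read the wrist's pose just before it. get_calibration takes no time and is no camera call; for the wrist camera it gives the pose at the moment of the call.
- manip.job_done(): hands the job in, once; it reports no verdict.
Trained networks look in the newest picture that a camera, given by its name, has taken for a name from the list of things; names that differ only in an ending like _2 or _b are one class to them, and where a whole thing is asked for, a point or a joint stands for the part that bears it (a point fixed in the world has none). Each returns a list of dicts, best first, with "p" (0 to 1); they miss things now and then, are a little off and sometimes report something else, mostly with a low value. They report only what shows in the picture. A call takes as long as a camera call. They do not tell look-alikes from the thing itself.
- manip.boxes_of(query, camera): "xyz" ([x, y, z] in m, in the coordinates of the camera as it stood for that picture, good to about 4 mm: the middle of the surface that is visible of it).
- manip.tip_of(query, camera): "xyz" ([x, y, z] in m, in the coordinates of the camera as it stood for that picture, good to about 4 mm: a listed point, or the origin of a listed thing).
The state is a dict: "time": time; "joint_pos": joint angles; "joint_vel": joint speeds; "joint_efforts": joint torques, N m; "tool_pos": TCP position; "tool_rot": TCP orientation; "contact_force": force on the tool from outside, world axes, zero at the start; "ft_torque": the same for the moment, N m; "gripper_width": opening from 0.0 (shut) to 1.0 (fully open).
Only numpy, scipy, OpenCV 4.12 (cv2) and the standard library are available. Lean on these libraries where they do the work, as an engineer would, in place of code of your own. Each camera call takes 0.05 s, during which the arm holds its last target. There are 200 camera calls.

## Task

Press the yellow key of the bee dispenser with one fingertip so that the bee ornament pops out of its pocket by itself, and with the other finger trap it on the slide before it slides away off the lower end. Finish holding it there: the key still pressed well down, the bee fully out of its pocket and resting on the slide against the finger. Do not grasp or lift the bee, leave the ladybird dispenser alone, and do not disturb the other things on the bench.

Things in the scene. Friction and masses are not known exactly. Their poses are not given: they have to be found in the camera images.
- bee_dispenser: dispenser for yellow-and-black bee ornaments, fixed: dark base 200 x 125 x 8 mm, a green and metal slide, a yellow key on a black block beside it. Origin: on the bench under the slide's centre line. x points uphill, y from slide to key, z up. Slide floor height: 62 mm + 0.466 x (25 degrees), 35 mm wide, walls 6 mm above it, open lower end at x = -91 mm. Pocket at x = 35 to 75 mm, 5 mm below the slide floor.
- bee: yellow-and-black bee ornament, hard block 42 (x, along the slide) x 30 x 26 mm, about 90 g, slippery. Origin: its centre; z: normal of its top. Starts in the pocket, centre at x = 52, y = 0, z = 95 mm in the dispenser's frame, tilted 25 degrees with the slide. Stopped by a finger, its upper front edge meets it and its centre rests about 25 mm uphill of the finger's uphill face.
- bee_key (a joint): travel of the yellow key in m: 0 up, 0.010 fully down. Spring: 2 N at the start, 6 N at the bottom; it returns when let go. Pressing lifts the pocket's floor by 0.8 of the travel: at about 0.0065 the bee is level with the slide floor, slips out and slides down by its own weight, passing the key within about half a second and leaving the open end soon after.
- bee_key_top (a point): centre of the top of the yellow key (34 mm along the slide, 32 mm across), at x = -45, y = 65 mm in the dispenser's frame; moves with it; 70 mm above the bench when up, 60 mm fully down. The black block round it is 44 x 44 mm and 56 mm high; nothing between key and slide is higher than that or the slide's walls.
- bee_stop_spot (a point): point on the slide floor, on its centre line, abreast of the yellow key (65 mm from the key's centre, towards the dispenser's -y), 41 mm above the bench. A fingertip level with one on the fully pressed key hangs 19 mm above this point, clear of the slide's walls and in the bee's way (the bee is 26 mm high).
- ladybird_dispenser: the other dispenser, to be left alone: same build and same frame, with a red key and a red ladybird
- ladybird: red ladybird ornament with black dots in the other dispenser, 42 x 30 x 26 mm, to be left alone; origin at its centre
- ladybird_key (a joint): travel of the red key in m, 0 up, to 0.010; to be left alone
- glue_bottle: loose white bottle with a blue cap, 44 mm across, 95 mm high, between the dispensers; origin under its centre; a bystander
- small_pot: loose terracotta pot, 70 mm across, 60 mm high; origin under its centre; a bystander
- ornament: a loose second bee ornament lying on the bench (not the one in the dispenser), 42 x 30 x 26 mm; origin under its centre; a bystander
- tape_roll: loose green disc (roll), 80 mm across, 25 mm high; origin under its centre; a bystander
There are look-alikes about, which are no part of the job. Leave any pink look-alike of the bee alone.

How it is judged:
By the outcome, as a careful person would: the job done as asked, in the order asked, and still so for the second after the job is handed in, while the arm keeps its last pose, push and grip.
It also fails if it takes over 32 s, if anything falls off the work surface, if the arm or the gripper's body presses on something with over 40 N, if the wrist force passes 120 N, or if a joint passes its speed limit or range.

## Working session

There is one attempt and no reset: what is moved stays moved. The work goes in short steps, Python scripts to look and compute and a tool call to move; the robot and the scene stay as the last step left them, time stands still between calls to the robot, and variables do not carry over. Pictures are saved under pics/ and viewed, about 8 in all and at most 12, crops included, and the job is handed in when it is done.

Besides the shell and the picture viewer there is one more tool, called after "Emit:" as name([rows], argument=value, ...), one row to a line, values as JSON. play_rows: Moves the arm, as the interface text tells. Its arguments: {"type":"object","properties":{"increments":{"type":"array"}},"required":["increments"]}

```bash
mkdir -p pics
cat > h.py <<'E'
import numpy as np, cv2
from plant import manip
def pts(cam, names):
    manip_img=manip.grab_frame(cam); C=manip.get_calibration(cam); T=np.array(C["T"])
    for n,f in names:
        for r in getattr(manip,f)(n,cam)[:4]:
            p=np.array(r["xyz"]); w=T[:3,:3]@p+T[:3,3]
            print(cam,f,n,round(r["p"],2),np.round(w,4),"px",round(C["fx"]*p[0]/p[2]+C["cx"]),round(C["fy"]*p[1]/p[2]+C["cy"]))
    return manip_img
E
python3 - <<'E'
from h import *
for c in ("scene","side"):
    im=pts(c,[("bee_key_top","tip_of"),("bee_stop_spot","tip_of"),("bee_dispenser","tip_of"),("bee","tip_of")])
    cv2.imwrite(f"pics/{c}1.png",im)
s=manip.state(); print({k:np.round(v,3) for k,v in s.items()})
E
```

```text
scene tip_of bee_key_top 0.47 [ 7.018e-01 -1.400e-03 -7.000e-04] px 359 252
scene tip_of bee_key_top 0.45 [ 0.4377 -0.1493  0.0696] px 232 232
scene tip_of bee_stop_spot 0.55 [ 0.4444 -0.2138  0.0407] px 218 260
scene tip_of bee_stop_spot 0.18 [ 0.5392 -0.2055  0.0958] px 250 263
scene tip_of bee_dispenser 0.64 [ 0.4848 -0.209  -0.0012] px 236 276
scene tip_of bee 0.75 [ 0.4422 -0.3196  0.0111] px 188 303
scene tip_of bee 0.71 [ 0.5347 -0.2103  0.0926] px 247 265
scene tip_of bee 0.71 [ 0.6613 -0.2646  0.0132] px 285 331
scene tip_of bee 0.61 [ 0.5597 -0.3299  0.0126] px 227 333
side tip_of bee_key_top 0.47 [ 0.4415 -0.152   0.0748] px 362 173
side tip_of bee_key_top 0.35 [ 6.995e-01 -1.500e-03  2.000e-04] px 273 209
side tip_of bee_stop_spot 0.71 [ 0.4437 -0.216   0.0373] px 362 174
side tip_of bee_dispenser 0.76 [ 0.4878 -0.2133  0.0016] px 348 182
side tip_of bee_dispenser 0.37 [ 0.5638  0.2289 -0.0017] px 301 263
side tip_of bee 0.66 [ 0.6577 -0.2609  0.0094] px 303 169
side tip_of bee 0.61 [ 0.5373 -0.2035  0.096 ] px 335 157
side tip_of bee 0.55 [ 0.4405 -0.1517  0.0745] px 362 173
side tip_of bee 0.51 [ 0.4404 -0.3263  0.011 ] px 365 166
{'time': np.float64(0.5), 'joint_pos': array([-1.3  ,  0.053,  1.613, -0.   ,  1.476, -0.119]), 'joint_vel': array([ 0.   ,  0.001, -0.003, -0.   ,  0.   , -0.   ]), 'joint_efforts': array([-0.0000e+00, -3.9322e+01, -3.7003e+01, -0.0000e+00,  1.0000e-03,
       -0.0000e+00]), 'tool_pos': array([ 0.237, -0.578,  0.405]), 'tool_rot': array([-0.   ,  0.981,  0.194, -0.   ]), 'contact_force': array([-0.605, -0.136, -0.205]), 'ft_torque': array([ 0.067, -0.01 , -0.007]), 'gripper_width': np.float64(0.996)}
```

View pics/scene1.png

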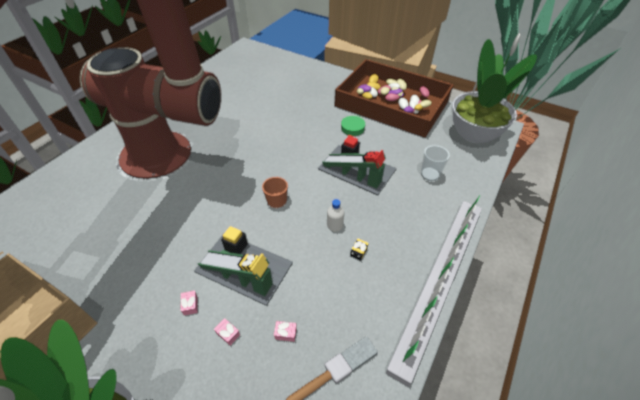

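View pics/side1.png

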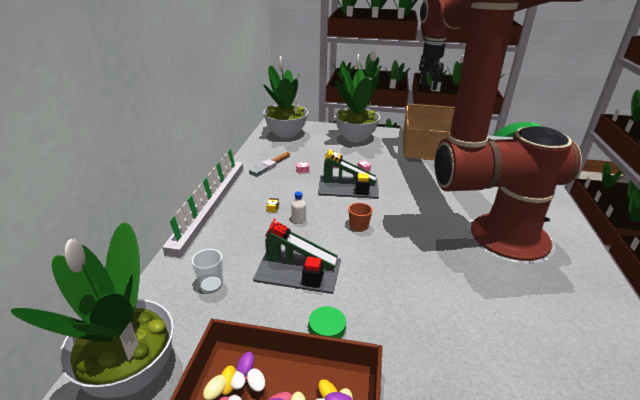

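Candidates for the bee in scene1 are:
- The yellow-and-black bee in the pocket of the yellow-key dispenser at (255,264), key at (234,236). This one fits.
- A loose bee at (359,249), a bystander.
- Pink look-alikes at (188,300), (227,331) and (286,329).
- The red ladybird dispenser at (360,160).

The fitted dispenser origin is about (0.486, -0.211) with yaw about 4.5°. I'll go above it and confirm in a close wrist view.

Emit:
play_rows([
  {"offset": [340,-287,0],"twist": 0.31,"grip": 0.6},
  {"offset": [340,-287,0],"twist": 0.31,"grip": 0.6},
  {"offset": [340,-287,0],"twist": 0.31,"grip": 0.6},
  {"offset": [340,-287,0],"twist": 0.31,"grip": 0.6},
  {"offset": [340,-287,0],"twist": 0.31,"grip": 0.6},
])

```text
time: 0.92
tool_pos: [0.3341, -0.3916, 0.4048]
tool_rot: [0.0, 0.999, 0.039, 0.0]
contact_force: [1.3, 0.1, 0.4]
gripper_width: 0.601
```

```bash
cat >> h.py <<'E'
from scipy.spatial.transform import Rotation as R
def rel(target, yaw):
    s=manip.state(); q=s["tool_rot"]; r=R.from_quat([q[1],q[2],q[3],q[0]]).as_matrix()
    a=np.arctan2(r[1,0],r[0,0])
    print("t",round(s["time"],2),"tcp",np.round(s["tool_pos"],4),"F",np.round(s["contact_force"],1),"w",round(s["gripper_width"],3),"yaw",round(np.degrees(a),2),"tz",np.round(r[:,2],3))
    print("offset mm",np.round(1000*r.T@(np.array(target)-s["tool_pos"]),1),"twist",round(a-yaw,3))
E
python3 -c "
from h import *
rel([.4418,-.1827,.405],np.radians(4.5))"
```

```text
t 0.92 tcp [ 0.3341 -0.3916  0.4048] F [1.3 0.1 0.4] w 0.601 yaw 4.52 tz [ 0. -0. -1.]
offset mm [ 123.9 -199.8   -0.2] twist 0.0
```

Emit:
play_rows([
  {"offset": [124,-200,0],"twist": 0,"grip": 0.6},
  {"offset": [124,-200,0],"twist": 0,"grip": 0.6},
  {"offset": [124,-200,0],"twist": 0,"grip": 0.6},
  {"offset": [124,-200,0],"twist": 0,"grip": 0.6},
  {"offset": [124,-200,0],"twist": 0,"grip": 0.6},
])

```text
time: 1.33
tool_pos: [0.4294, -0.2061, 0.4051]
tool_rot: [0.0, 0.999, 0.04, 0.001]
contact_force: [1.6, 0.0, -0.1]
gripper_width: 0.599
```

```bash
python3 -c "
from h import *
rel([.4418,-.1827,.405],np.radians(4.5))
im=pts('wrist',[('bee_key_top','tip_of'),('bee_stop_spot','tip_of'),('bee_dispenser','tip_of'),('bee','tip_of')])
cv2.imwrite('pics/w1.png',im); print(manip.get_calibration('wrist'))"
```

```text
t 1.33 tcp [ 0.4294 -0.2061  0.4051] F [ 1.6  0.  -0.1] w 0.599 yaw 4.56 tz [ 0.001 -0.001 -1.   ]
offset mm [ 14.3 -22.3   0.1] twist 0.001
wrist tip_of bee_key_top 0.96 [ 0.4358 -0.1419  0.0765] px 264 171
wrist tip_of bee_stop_spot 0.86 [ 0.4466 -0.2021  0.0426] px 323 159
wrist tip_of bee_stop_spot 0.43 [ 0.4899 -0.202   0.0024] px 326 117
wrist tip_of bee_dispenser 0.82 [ 0.4907 -0.2023  0.0006] px 326 117
wrist tip_of bee 0.75 [ 0.4437 -0.3067  0.0116] px 407 164
wrist tip_of bee 0.66 [ 0.5419 -0.2002  0.0911] px 331 63
wrist tip_of bee 0.59 [ 0.5644 -0.3162  0.0129] px 435 58
{'fx': 298.90756104105486, 'fy': 298.90756104105486, 'cx': 319.26222140900256, 'cy': 194.92624153743367, 'T': array([[ 0.08112388, -0.94631396, -0.31290383,  0.50960278],
       [-0.99670259, -0.07649016, -0.02707758, -0.20133548],
       [ 0.00168983,  0.31406869, -0.94939876,  0.37406009],
       [ 0.        ,  0.        ,  0.        ,  1.        ]])}
```

View pics/w1.png

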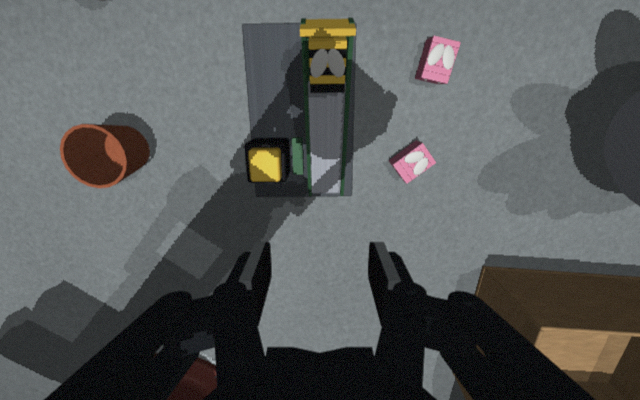

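w1 confirms it: the bee with yellow-and-black marks is in the pocket at (327,63), with the yellow key at (265,164) beside the slide. The pink look-alikes at (438,60) and (413,161) are separate. The arm was still settling during the picture, so I'll finish the move and measure at rest from lower down.

Emit:
play_rows([
  {"offset": [-20,-20,60],"twist": 0,"grip": 0.6},
  {"offset": [-20,-20,60],"twist": 0,"grip": 0.6},
  {"offset": [-20,-20,60],"twist": 0,"grip": 0.6},
  {"offset": [-20,-20,60],"twist": 0,"grip": 0.6},
  {"offset": [-20,-20,60],"twist": 0,"grip": 0.6},
])

```text
time: 2.0
tool_pos: [0.4078, -0.1912, 0.3465]
tool_rot: [0.001, 0.999, 0.039, 0.001]
contact_force: [-0.3, -0.0, 1.0]
gripper_width: 0.602
```

```bash
python3 -c "
from h import *
rel([.4418,-.1827,.405],np.radians(4.5))
im=pts('wrist',[('bee_key_top','tip_of'),('bee_stop_spot','tip_of'),('bee_dispenser','tip_of'),('bee','tip_of')])
rel([.4418,-.1827,.405],np.radians(4.5))
im=pts('wrist',[('bee_key_top','tip_of'),('bee_stop_spot','tip_of'),('bee_dispenser','tip_of'),('bee','tip_of')])
cv2.imwrite('pics/w2.png',im); print(manip.get_calibration('wrist')['T'])"
```

```text
t 2.0 tcp [ 0.4078 -0.1912  0.3465] F [-0.3 -0.   1. ] w 0.602 yaw 4.45 tz [ 0.002 -0.002 -1.   ]
offset mm [ 34.7  -5.7 -58.4] twist -0.001
wrist tip_of bee_key_top 0.65 [ 0.4347 -0.1469  0.0755] px 267 163
wrist tip_of bee_stop_spot 0.88 [ 0.4424 -0.2114  0.0441] px 343 153
wrist tip_of bee_stop_spot 0.37 [ 0.4342 -0.1472  0.0762] px 267 163
wrist tip_of bee_dispenser 0.69 [ 0.4877 -0.209   0.003 ] px 342 100
wrist tip_of bee 0.94 [ 0.5419 -0.2054  0.0925] px 356 15
wrist tip_of bee 0.92 [ 0.443  -0.3163  0.0116] px 442 154
wrist tip_of bee 0.72 [ 0.5597 -0.3209  0.0136] px 475 27
t 2.25 tcp [ 0.408  -0.1904  0.3463] F [ 0.3  0.2 -0.7] w 0.597 yaw 4.55 tz [ 0.002 -0.002 -1.   ]
offset mm [ 34.4  -4.9 -58.6] twist 0.001
wrist tip_of bee_key_top 0.63 [ 0.4322 -0.1469  0.0741] px 269 165
wrist tip_of bee_key_top 0.51 [ 0.5364 -0.2041  0.0897] px 355 24
wrist tip_of bee_stop_spot 0.6 [ 0.4442 -0.2076  0.043 ] px 341 150
wrist tip_of bee_dispenser 0.98 [ 0.4889 -0.2112  0.003 ] px 346 99
wrist tip_of bee 0.85 [ 0.4393 -0.3149  0.0131] px 443 158
wrist tip_of bee 0.76 [ 0.5407 -0.2052  0.0918] px 358 16
wrist tip_of bee 0.63 [ 0.5592 -0.3232  0.013 ] px 479 27
[[ 0.08057533 -0.94643586 -0.31267681  0.48821004]
 [-0.99674777 -0.07612272 -0.02644266 -0.18298208]
 [ 0.00122447  0.31379054 -0.94949144  0.31414883]
 [ 0.          0.          0.          1.        ]]
```

View pics/w2.png

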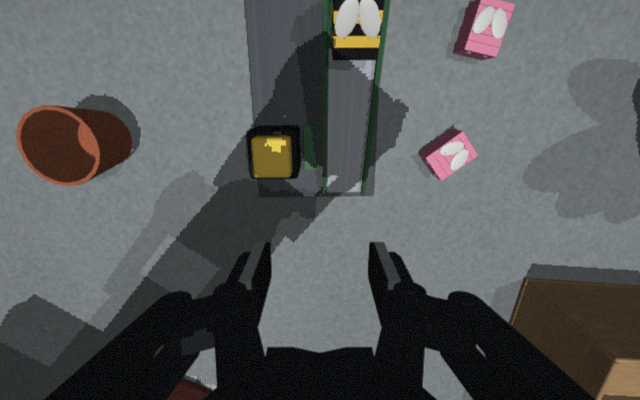

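w2: key top at about (251–294, 137–178). The slide's lower end has its walls at about (324,192) and (367,192), and the base's near edge runs (260,195) to (373,195). I'll turn these into positions.

```bash
python3 -c "
from h import *
C=manip.get_calibration('wrist');T=C['T']
def w(u,v,z):
    d=T[:3,:3]@[(u-C['cx'])/C['fx'],(v-C['cy'])/C['fy'],1]; return np.round((T[:3,3]+d*(z-T[2,3])/d[2])[:2],4)
im=cv2.imread('pics/w2.png').astype(int); b,g,r=im[...,0],im[...,1],im[...,2]
m=((r>90)&(g>70)&(b<0.5*r)).astype(np.uint8); m[:110]=0; m[200:]=0; m[:,:240]=0; m[:,310:]=0
print('bbox',cv2.boundingRect(m)); (c,s,a)=cv2.minAreaRect(cv2.findNonZero(m)); print(c,s,a,'key',w(*c,.07))
print('slide low L,R',w(324,192,.025),w(367,192,.025),'slide up L,R',w(331,62,.07),w(378,62,.07),'base',w(260,195,.008),w(373,195,.008),w(247,0,.008))
for n,p in dict(key=(-45,65,70),stop=(-45,0,41),bee=(52,0,95)).items(): print(n)
for x0,y0,yaw in [(.488,-.211,4.0),(.4865,-.2105,4.5)]:
  a=np.radians(yaw);M=np.array([[np.cos(a),-np.sin(a)],[np.sin(a),np.cos(a)]])
  for p in [(-45,65),(-45,0),(-45,32.5),(52,0),(-91,17.5),(-91,-17.5)]: print(yaw,p,np.round(np.array([x0,y0])+M@np.array(p)/1000,4))
"
```

```text
bbox (252, 137, 39, 41)
(271.1116943359375, 156.57464599609375) (39.88677978515625, 37.79405212402344) 88.21009063720703 key [ 0.4378 -0.1475]
slide low L,R [ 0.3965 -0.1956] [ 0.4    -0.2391] slide up L,R [ 0.5132 -0.1901] [ 0.516  -0.2252] base [ 0.3822 -0.1278] [ 0.392  -0.2493] [ 0.5638 -0.1129]
key
stop
bee
4.0 (-45, 65) [ 0.4386 -0.1493]
4.0 (-45, 0) [ 0.4431 -0.2141]
4.0 (-45, 32.5) [ 0.4408 -0.1817]
4.0 (52, 0) [ 0.5399 -0.2074]
4.0 (-91, 17.5) [ 0.396  -0.1999]
4.0 (-91, -17.5) [ 0.3984 -0.2348]
4.5 (-45, 65) [ 0.4365 -0.1492]
4.5 (-45, 0) [ 0.4416 -0.214 ]
4.5 (-45, 32.5) [ 0.4391 -0.1816]
4.5 (52, 0) [ 0.5383 -0.2064]
4.5 (-91, 17.5) [ 0.3944 -0.2002]
4.5 (-91, -17.5) [ 0.3972 -0.2351]
```

Emit:
play_rows([
  {"offset": [33,-7,50],"twist": 0,"grip": 0.6},
  {"offset": [33,-7,90],"twist": 0,"grip": 0.6},
  {"offset": [33,-7,90],"twist": 0,"grip": 0.6},
  {"offset": [33,-7,90],"twist": 0,"grip": 0.6},
  {"offset": [33,-7,90],"twist": 0,"grip": 0.6},
])

```text
time: 2.92
tool_pos: [0.4396, -0.1798, 0.254]
tool_rot: [-0.001, 0.999, 0.04, -0.001]
contact_force: [-0.9, -0.4, 0.6]
gripper_width: 0.598
```

```bash
python3 -c "
from h import *
rel([.4403,-.181,.243],np.radians(4.5))
im=manip.grab_frame('wrist');a=manip.grab_frame('side')[120:220,290:420];b=manip.grab_frame('scene')[190:310,160:310]
a=cv2.resize(a,(400,300));b=cv2.resize(b,(400,300))
cv2.imwrite('pics/c3.png',np.vstack([np.hstack([a,b]),cv2.resize(im,None,fx=.75,fy=.75).copy()[:, :480] if 0 else cv2.copyMakeBorder(im[40:340],0,0,0,160,0)]))
rel([.4403,-.181,.243],np.radians(4.5))"
```

```text
t 2.92 tcp [ 0.4396 -0.1798  0.254 ] F [-0.9 -0.4  0.6] w 0.598 yaw 4.6 tz [-0.002  0.001 -1.   ]
offset mm [ 0.6  1.2 11. ] twist 0.002
t 3.07 tcp [ 0.4405 -0.1807  0.257 ] F [-0.1  0.4  0.1] w 0.599 yaw 4.56 tz [ 0.003 -0.002 -1.   ]
offset mm [-0.3  0.3 14. ] twist 0.001
```

View pics/c3.png

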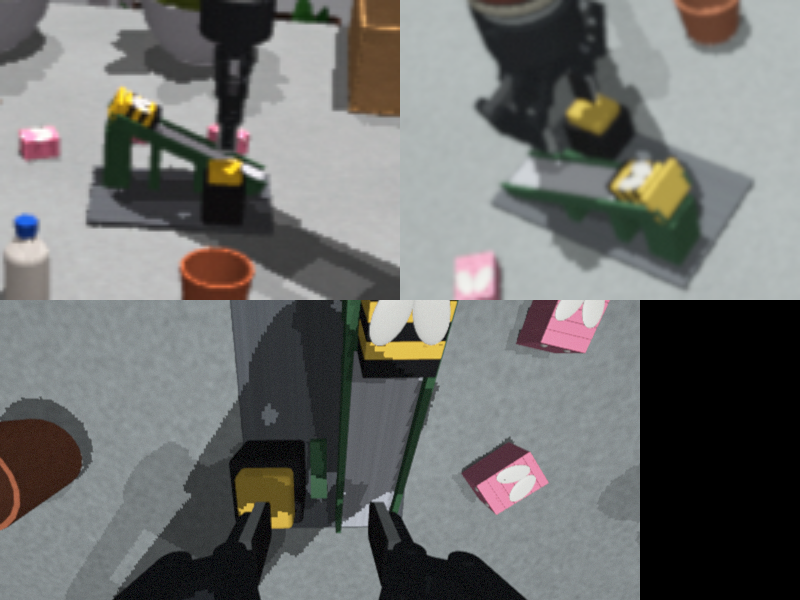

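c3: the left finger is over the yellow key (crop 262,498), the right finger over the slide lane (382,505), and the bee is still in its pocket (405,330). Descending to contact.

Emit:
play_rows([
  {"offset": [0,0,5],"twist": 0,"grip": 0.59},
  {"offset": [0,0,10],"twist": 0,"grip": 0.59},
  {"offset": [0,0,13],"twist": 0,"grip": 0.59},
  {"offset": [0,0,13],"twist": 0,"grip": 0.59},
  {"offset": [0,0,13],"twist": 0,"grip": 0.59},
])

```text
time: 3.48
tool_pos: [0.4396, -0.1801, 0.2414]
tool_rot: [-0.0, 0.999, 0.04, -0.0]
contact_force: [0.1, -0.5, -0.1]
gripper_width: 0.591
```

Emit:
play_rows([
  {"offset": [0,0,2],"twist": 0,"grip": 0.59},
  {"offset": [0,0,4],"twist": 0,"grip": 0.59},
  {"offset": [0,0,4],"twist": 0,"grip": 0.59},
  {"offset": [0,0,4],"twist": 0,"grip": 0.59},
])

```text
time: 3.82
tool_pos: [0.44, -0.1802, 0.2382]
tool_rot: [0.0, 0.999, 0.04, 0.0]
contact_force: [-0.5, 0.7, 3.7]
gripper_width: 0.587
```

Emit:
play_rows([
  {"offset": [0,0,3],"twist": 0,"grip": 0.59},
  {"offset": [0,0,6],"twist": 0,"grip": 0.59},
  {"offset": [0,0,8],"twist": 0,"grip": 0.59},
  {"offset": [0,0,8],"twist": 0,"grip": 0.59},
  {"offset": [0,0,8],"twist": 0,"grip": 0.59},
])

```text
time: 4.23
tool_pos: [0.4401, -0.1803, 0.2303]
tool_rot: [0.0, 0.999, 0.04, 0.0]
contact_force: [-2.7, 0.6, 6.6]
gripper_width: 0.586
```

```bash
python3 -c "
from h import *
rel([.4403,-.181,.23],np.radians(4.5))
im=manip.grab_frame('wrist');a=manip.grab_frame('side')[120:220,290:420];b=manip.grab_frame('scene')[190:310,160:310]
a=cv2.resize(a,(400,300));b=cv2.resize(b,(400,300))
cv2.imwrite('pics/c4.png',np.vstack([np.hstack([a,b]),cv2.copyMakeBorder(im[40:340],0,0,0,160,0)]))
rel([.4403,-.181,.23],np.radians(4.5))"
```

```text
t 4.23 tcp [ 0.4401 -0.1803  0.2303] F [-2.7  0.6  6.6] w 0.586 yaw 4.57 tz [ 0. -0. -1.]
offset mm [0.2 0.7 0.3] twist 0.001
t 4.38 tcp [ 0.4401 -0.1803  0.2303] F [-1.7  0.3  7.7] w 0.592 yaw 4.57 tz [ 0. -0. -1.]
offset mm [0.2 0.8 0.3] twist 0.001
```

View pics/c4.png

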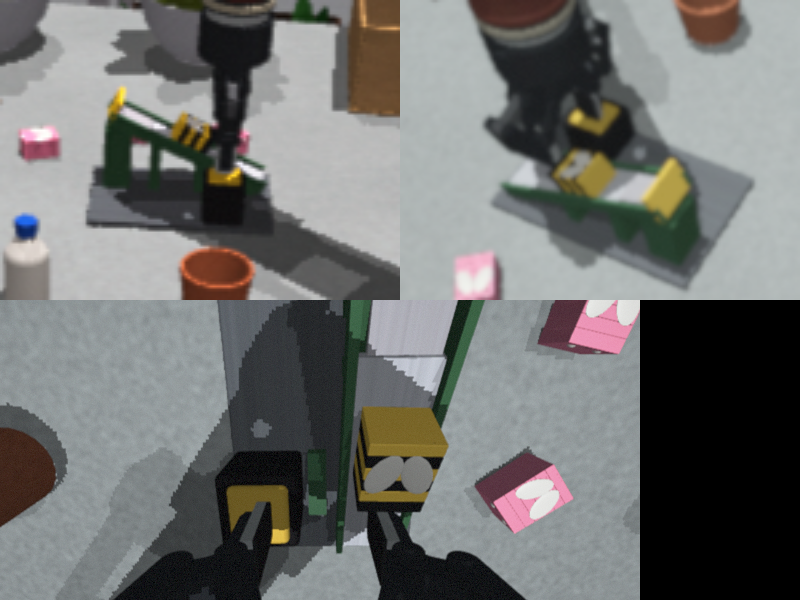

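c4: the bee is out of its pocket and rests on the slide at (400,455) against the right finger, and the left finger holds the key down at (258,510). I'll hold briefly to check that it's stable, then hand in.

Emit:
play_rows([
  {"offset": [0,0,0],"twist": 0,"grip": 0.59},
  {"offset": [0,0,0],"twist": 0,"grip": 0.59},
  {"offset": [0,0,0],"twist": 0,"grip": 0.59},
  {"offset": [0,0,0],"twist": 0,"grip": 0.59},
  {"offset": [0,0,0],"twist": 0,"grip": 0.59},
])

```text
time: 4.8
tool_pos: [0.4401, -0.1803, 0.2303]
tool_rot: [0.0, 0.999, 0.04, 0.0]
contact_force: [-1.8, 0.0, 7.0]
gripper_width: 0.586
```

```bash
python3 -c "
from h import *
rel([.4403,-.181,.23],np.radians(4.5))
im=pts('wrist',[('bee','tip_of'),('bee_key_top','tip_of')])
d=cv2.absdiff(im[40:340],cv2.imread('pics/c4.png')[300:,:640]); print('change',d.mean(), d[80:260,200:460].mean())
manip.job_done()"
```

```text
t 4.8 tcp [ 0.4401 -0.1803  0.2303] F [-1.8  0.   7. ] w 0.586 yaw 4.57 tz [ 0. -0. -1.]
offset mm [0.2 0.8 0.3] twist 0.001
wrist tip_of bee 0.76 [ 0.4816 -0.2116  0.0683] px 394 192
wrist tip_of bee 0.66 [ 0.5592 -0.3258  0.0142] px 594 47
wrist tip_of bee 0.56 [ 0.4421 -0.3149  0.0119] px 514 233
wrist tip_of bee_key_top 0.87 [ 0.4326 -0.1476  0.0674] px 254 273
change 2.7522100694444442 3.411303418803419
the job is handed in; nothing more can be done
```

I pressed the yellow key with the left fingertip. The bee popped out of its pocket by itself and is now held on the slide against the right finger. I handed the job in at about 4.9 s on the robot's clock, and no verdict was reported.

- **Key:** The arm went down about 9–10 mm after first touching the key, and the upward force was a steady 7 N or so. That fits the key being close to fully down. One check disagreed: the detector put the key top at 67 mm, which would mean only about 3 mm of travel. It had read about 5 mm too high on the unpressed key as well, and at 3 mm the bee would not have come out, so I trusted the arm's travel and the force.
- **Bee:** The last view I looked at shows it fully out of the pocket and touching the finger. After a further half-second hold, the detector put its centre about 42 mm uphill of the finger's centre, near the 36 mm expected. The picture had hardly changed, so it was not sliding.
- **Everything else:** I moved only over the bee dispenser. The wrist force peaked at about 8 N in the readings I took. In the last view, the pink look-alikes, the pot and the glue bottle were where they had been. I took no last look at the ladybird dispenser, the tape roll or the loose bee, but the arm never went near them.

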